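# Unbolt and open the gate of a plaster casting frame

### The job

Open the wooden casting frame: with one fingertip hold the spring catch plate on top of the gate down, and with the other finger push the bolt's upright thumb piece back, away from the keeper post, as far as it goes. Let the catch spring up again so that the bolt stays locked back, then push the gate open, away from the plaster block, by at least 30 degrees, and leave everything. Only push and press, do not pick anything up, and leave the cup, tub, tape, tile, rib and loop tool where they are.

Things in the scene. Friction and masses are not known exactly. Their poses are not given: they have to be found in the camera images.
- frame: wooden casting frame fixed on the bench: plywood base 137 x 262 x 15 mm, three low walls to z = 60 mm, a plaster block inside (top 46 mm). Origin: on the bench top, under the middle of the frame; z up. The gate closes its +x side (inner face at x = 22, outer face at x = 46, gate top at z = 70 mm in this frame); its free end is at y = -108 mm; the square keeper post (x 21 to 47, y -134 to -115, top 99 mm) stands just beyond that. The bolt lies along y on top of the gate.
- thumb_top (a point): middle of the top of the bolt's upright thumb piece, a steel tab 28 mm along frame x, 9 mm along frame y, standing from 94 to 122 mm above the bench (point at 122 mm). With the bolt shot it is at x = 34, y = -61.5 mm in the frame's frame. It is the only thing on top of the gate that stands higher than the catch plate; from there toward the keeper, everything on the gate is lower than 99 mm. It is rigid sideways, so it can also serve to push the gate.
- plate_top (a point): middle of the top of the spring catch: a ribbed flat steel press plate, 24 mm along frame x (x = 34 in the middle), 79 mm along frame y (y -23 to +56 mm in the frame's frame, middle at 16.5), in line with the thumb piece on the side away from the keeper. Top 107 mm above the bench when up, 101 mm when fully pressed, so a finger beside the thumb piece at that height touches nothing below. A fingertip may slide along it while pressing.
- bolt (a joint): slide of the bolt in m: 0 = shot into the keeper (start), 0.028 = fully back (moves along the gate toward the hinge, +y of the frame when the gate is shut). Slides with about 2 N when the catch is down. Its notches are 14 mm apart, so the catch locks it at 0, 0.014 and 0.028 if let up.
- catch (a joint): downward travel of the catch plate in m: 0 = up (locks the bolt), 0.006 = fully pressed; 3 N starts it, 6.6 N presses it fully; the bolt is free beyond about 0.004. Springs back up when let go and the bolt is at a notch.
- gate (a joint): gate angle in rad: 0 = shut, grows as the free end swings away from the plaster block (toward +x of the frame, counter-clockwise from above), stop at 0.8. Held shut by the bolt; otherwise stiff (0.4 N m, about 3 N at the thumb piece) and stays where it is left. The upright hinge axis is at x = 49, y = 109 mm in the frame's frame. Bolt, thumb piece and catch ride on the gate.
- rib: loose wooden rib 55 x 110 x 6 mm lying on the plaster block; leave alone
- cup: loose low lidded cup, 79 mm wide, 46 mm high, beside the hinge end of the frame; leave alone
- tile: loose L-shaped test tile 44 x 46 x 62 mm, beside the keeper end of the frame; leave alone
- loop_tool: loose loop tool 200 mm long, 12 mm high, to the left on the bench; leave alone
- tape: loose roll of tape 100 mm wide, 24 mm high, to the left on the bench; leave alone
- tub: loose lidded tub 75 mm wide, 77 mm high, to the right on the bench; leave alone

How it is judged:
On the way, in this order (a step that is already met when the one before it is completed fails the run):
1. the catch is held down by a finger while another finger pushes the bolt part-way back (value of joint catch above 0.0035 m and contact force between the fingers and catch above 0.5 N and contact force between the fingers and bolt above 0.3 N and value of joint bolt between 0.003 and 0.024 m), for 0.04 s.
2. the bolt is fully back and the catch has sprung up behind it (value of joint bolt above 0.025 m and value of joint catch below 0.0015 m), for 0.1 s.
At the end, for the whole second after the job is handed in: bolt back to within 3 mm of its stop, catch up to within 1.5 mm, gate open more than 0.5 rad (29 degrees) and at rest (all of step 2 and value of joint gate above 0.5 rad and velocity of joint gate between -0.05 and 0.05 rad/s); the robot touches nothing.
It fails at once if a bystander is lifted or shifted by more than 25 mm (distance of any of rib, cup, tile, loop_tool, tape, tub from where it was at the start of the episode above 0.025 m).
It also fails if it takes over 42 s, if anything falls off the work surface, if the arm or the gripper's body presses on something with over 40 N, if the wrist force passes 120 N, or if a joint passes its speed limit or range.

### The arm

A 6-joint arm with a two-finger parallel gripper is mounted at the origin on a cart in front of the work surface, level with it; the furniture and walls round the work are solid. World frame = base frame: x ahead of the robot, y to its left, z up, the work surface at z = 0. Lengths are in m, angles in rad, forces in N, time in s.
With the tool pointing down it reaches from about 0.325 to 1 m from the base axis. Payload 5.1 kg.
Tool frame: the origin (TCP) lies midway between the tips of the shut fingers; the grasp point (between the pads) lies 19 mm behind it; x points along the fingers, y is the direction in which the jaws open and shut, and the axes are right-handed (so a half turn about x gives the same grasp; the last joint's range is limited). The gripper opens to 85 mm and grips with 20 to 120 N. Pads are 22 mm wide; open, the fingers measure 114 mm over their backs; the gripper's body (76 mm by 85 mm) begins 54 mm behind the grasp point. The pads swing forward as they close: fully open they stand 13 mm farther back than shut.
Start: joints at [1.141, 0.124, 1.65, -0, 1.367, -0.083], TCP at [0.221, 0.611, 0.231] pointing down, gripper open.
Joint ranges: [-2.61, 2.61], [-1.02, 2.33], [0.03, 2.71], [-1.35, 4.49], [0.32, 2.68], [-2.91, 2.91]. Speed limits (rad/s): [2.57, 2.57, 3.14, 3.14, 3.14, 3.14].

### API

Orientations are given as [roll, pitch, yaw] about the fixed x, y, z axes, in that order (R = Rz(yaw) Ry(pitch) Rx(roll)).
In Python, from bench import ctrl gives the robot as it stands. The module is installed in compiled form; this text tells all that it offers.
- The arm moves only by the tool send_rows, never from a script. Its argument "steps" is a list of rows, each an object of numbers: "tx", "ty", "tz": the shift along the tool's x, y, z in mm; "roll": the turn about the tool's x in rad; "grip": the gripper command: -1 is fully open, 1 is shut, values between are in proportion. In form: [{"tx": .., "ty": .., "tz": .., "roll": .., "grip": ..}, ...]. A call has 1 to 10 rows; each row shifts and turns the commanded pose from where the row before left it, along the tool's axes as they then stand; what a row does not reach is not made up. A row lasts 1/12 s, in which the tool goes at most 41.7 mm and 7.16 degrees, less where a joint would pass 70% of its speed; a pose out of reach is approached as far as the arm can. A call is refused whole if a number of a shift passes 41.7 or a number of a turn 0.125, either way. A call with a gripper value outside its range is refused whole. The fingers move at their own pace and stop on an object; the grip force is fixed at half the most. Time passes only in rows, so rows that do not move let the fingers close. It gives the time, the measured TCP pose, the force and the opening at its end, in the units of the state.
- ctrl.get_obs(): the state, without advancing time (a new reading comes with each control period).
- ctrl.grab_frame(name): name is "scene" or "side" or "wrist"; returns the picture (384x512x3 uint8, red, green, blue); there is no depth.
- ctrl.calibration(name): a dict with "K" (3x3 intrinsics, pixels), "xyz" and "orientation" of the camera in the world. Camera axes: x right, y down, z forward; pixel columns grow to the right and rows downward; lengths in m; the calibration is good to about 2 mm. A picture is of the moment at which its call begins: read the wrist's pose just before it. calibration takes no time and is no camera call; for the wrist camera it gives the pose at the moment of the call.
- ctrl.finish_job(): hands the job in, once; it reports no verdict.
Trained networks look in the newest picture that a camera, given by its name, has taken for a name from the list of things; names that differ only in an ending like _2 or _b are one class to them, and where a whole thing is asked for, a point or a joint stands for the part that bears it (a point fixed in the world has none). Each returns a list of dicts, best first, with "p" (0 to 1); they miss things now and then, are a little off and sometimes report something else, mostly with a low value. They report only what shows in the picture. A call takes as long as a camera call.
- ctrl.recognise(camera, target): "bbox" ([left, top, width, height] in pixels, round what is visible of it).
- ctrl.masks_of(camera, target): "mask" (384x512 bool, what is visible of it) and "bbox" ([left, top, width, height] in pixels, round what is visible of it).
The state is a dict: "clock": time; "joint_positions": joint angles; "joint_vel": joint speeds; "joint_efforts": joint torques, N m; "tool_pos": TCP position; "eef_rot": TCP orientation; "ft_force": force on the tool from outside, world axes, zero at the start; "wrist_torque": the same for the moment, N m; "gripper_width": finger opening in m.
Only numpy, scipy, OpenCV 4.12 (cv2) and the standard library are available. Lean on these libraries where they do the work, as an engineer would, in place of code of your own. Each camera call takes 0.05 s, during which the arm holds its last target.

## Working session

There is one attempt and no reset: what is moved stays moved. The work goes in short steps, Python scripts to look and compute and a tool call to move; the robot and the scene stay as the last step left them, time stands still between calls to the robot, and variables do not carry over. Pictures are saved under pics/ and viewed, and the job is handed in when it is done.

Besides the shell and the picture viewer there is one more tool, called after ">>>" as a command line: name --argument value ..., lists and objects as JSON in quotes. send_rows: Moves the arm, as the interface text tells. Its arguments: {"type":"object","properties":{"steps":{"type":"array","items":{"type":"object","properties":{"tx":{"type":"number"},"ty":{"type":"number"},"tz":{"type":"number"},"roll":{"type":"number"},"grip":{"type":"number"}}}}},"required":["steps"]}

```bash
mkdir -p pics; cat > h.py <<'E'
from bench import ctrl
import numpy as np, cv2
from scipy.spatial.transform import Rotation as R
def cal(n):
    c=ctrl.calibration(n); return np.array(c["K"]),np.array(c["xyz"]),R.from_euler('xyz',c["orientation"]).as_matrix()
def ray(c,uv):
    K,t,M=c; d=M@np.linalg.inv(K)@np.array([uv[0],uv[1],1.]); return t,d/np.linalg.norm(d)
def proj(c,P):
    K,t,M=c; q=(np.atleast_2d(P)-t)@M; q=q@K.T; return q[:,:2]/q[:,2:]
def atz(c,uv,z):
    t,d=ray(c,uv); return t+d*(z-t[2])/d[2]
def tri(cs,uvs):
    A=np.zeros((3,3));b=np.zeros(3)
    for c,u in zip(cs,uvs):
        t,d=ray(c,u);P=np.eye(3)-np.outer(d,d);A+=P;b+=P@t
    return np.linalg.solve(A,b)
def save(im,n): cv2.imwrite('pics/'+n,im[:,:,::-1])
E
python3 - <<'E'
from h import *
o=ctrl.get_obs();print(o)
for n in ["scene","side","wrist"]:
    c=ctrl.calibration(n);print(n,c)
    save(ctrl.grab_frame(n),n+'0.png')
    for t in ["frame","thumb_top","plate_top"]:
        print(t,[(r['bbox'],round(r['p'],2)) for r in ctrl.recognise(n,t)[:2]])
E
```

```text
{'clock': 0.0, 'joint_positions': array([ 1.14137788e+00,  1.24556667e-01,  1.65166686e+00, -8.35059769e-06,
        1.36751528e+00, -8.25900328e-02]), 'joint_vel': array([-1.07856450e-03,  5.16725944e-04, -6.34519328e-04,  3.88576227e-04,
        9.40147719e-04,  3.35954758e-05]), 'joint_efforts': array([-2.87746348e-03, -4.23604774e+01, -3.65457737e+01, -2.92222312e-04,
        7.09497064e-03,  3.60591077e-07]), 'tool_pos': array([0.22071367, 0.61072945, 0.23002388]), 'eef_rot': array([-1.64957722,  1.56865016, -1.99640394]), 'ft_force': array([-0.78862584, -0.475572  , -0.50222695]), 'wrist_torque': array([-0.00573387,  0.04492803,  0.06412158]), 'gripper_width': 0.08541591085522615}
scene {'K': array([[438.84964585,   0.        , 260.10356511],
       [  0.        , 438.84964585, 189.6770435 ],
       [  0.        ,   0.        ,   1.        ]]), 'xyz': array([-0.46758013, -0.89266685,  0.63528894]), 'orientation': array([-1.97223649,  0.02191745, -0.82737959])}
frame [([244.9, 192.6, 95.9, 71.9], 0.7)]
thumb_top [([288.8, 197.0, 33.2, 19.4], 0.46)]
plate_top [([271.6, 215.9, 34.4, 15.6], 0.68), ([290.3, 195.2, 18.5, 6.8], 0.52)]
side {'K': array([[428.62668803,   0.        , 256.76794228],
       [  0.        , 428.62668803, 195.12928141],
       [  0.        ,   0.        ,   1.        ]]), 'xyz': array([ 0.17998125, -1.47661883,  0.61917081]), 'orientation': array([-1.91211753, -0.02173144, -0.17189409])}
frame [([236.2, 201.4, 46.2, 53.0], 0.66)]
thumb_top [([270.3, 211.2, 7.5, 20.2], 0.5)]
plate_top [([272.6, 201.6, 4.5, 11.7], 0.55)]
wrist {'K': array([[322.94548933,   0.        , 259.28076118],
       [  0.        , 322.94548933, 188.9902243 ],
       [  0.        ,   0.        ,   1.        ]]), 'xyz': array([0.14808301, 0.63851978, 0.37378395]), 'orientation': array([ 2.83744417e+00, -1.07461676e-03,  1.22356377e+00])}
frame []
thumb_top []
plate_top []
```

View pics/scene0.png

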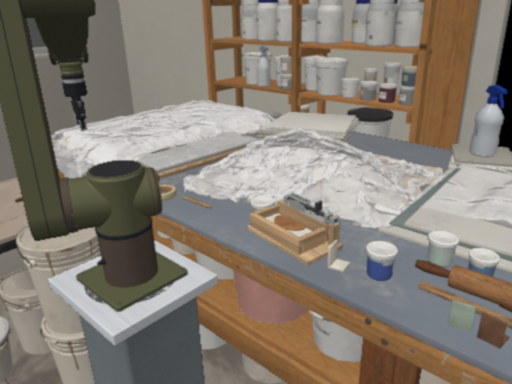

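View pics/side0.png

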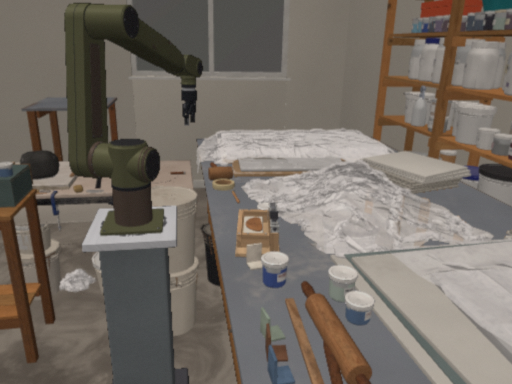

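View pics/wrist0.png

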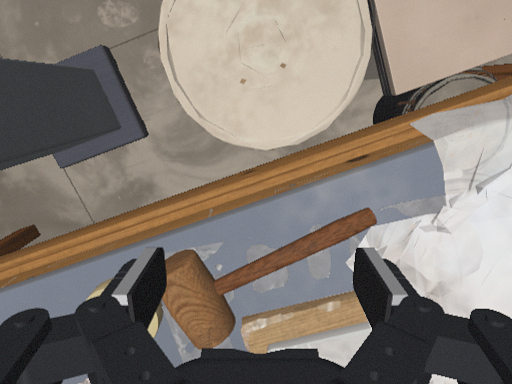

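```bash
python3 - <<'E'
from h import *
s=cv2.imread('pics/scene0.png')[180:280,230:370]; d=cv2.imread('pics/side0.png')[190:280,220:310]
a=cv2.resize(s,None,fx=4,fy=4,interpolation=cv2.INTER_CUBIC);cv2.imwrite('pics/sc.png',a)
cv2.imwrite('pics/sd.png',cv2.resize(d,None,fx=6,fy=6,interpolation=cv2.INTER_CUBIC))
cs,cd=cal("scene"),cal("side")
print(atz(cs,(293,228),.05),atz(cd,(256,230),.05))
E
```

```text
[ 0.39458111 -0.20871072  0.05      ] [ 0.40631049 -0.23076076  0.05      ]
```

View pics/sc.png

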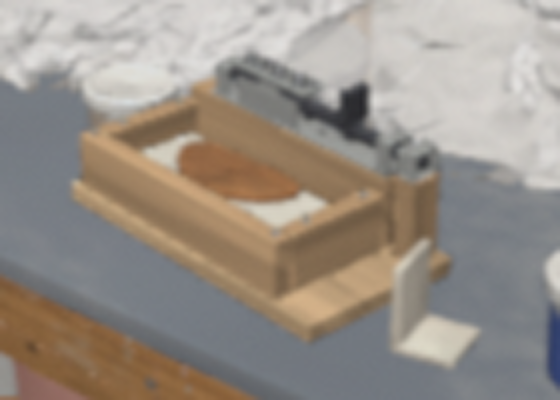

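View pics/sd.png

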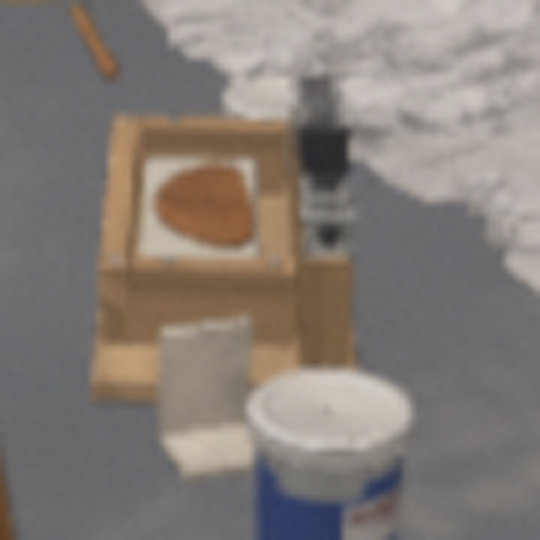

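```bash
python3 - <<'E'
from h import *
o=ctrl.get_obs();M=R.from_euler('xyz',o['eef_rot']).as_matrix();print(M.round(3))
c=cal("wrist");print(M.T@(c[1]-o['tool_pos']),(M.T@c[2]).round(3))
E
```

```text
[[-0.    0.34  0.94]
 [ 0.    0.94 -0.34]
 [-1.    0.   -0.  ]]
[-0.14263729  0.0008836  -0.07779568] [[-0.001 -0.3    0.954]
 [ 1.    -0.001  0.001]
 [ 0.     0.954  0.3  ]]
```

>>> send_rows --steps '[{"tx": -10, "ty": -20, "tz": 34}, {"tx": -10, "ty": -20, "tz": 34}, {"tx": -10, "ty": -20, "tz": 34}, {"tx": -10, "ty": -20, "tz": 34}, {"tx": -10, "ty": -20, "tz": 34}, {"tx": -10, "ty": -20, "tz": 34}, {"tx": -10, "ty": -20, "tz": 34}, {"tx": -10, "ty": -20, "tz": 34}, {"tx": -10, "ty": -20, "tz": 34}, {"tx": -10, "ty": -20, "tz": 34}]'

```text
$.steps[0]: bad value
```

>>> send_rows --steps '[{"ty": -36, "tz": 11}, {"ty": -36, "tz": 11}, {"ty": -36, "tz": 11}, {"ty": -36, "tz": 11}, {"ty": -36, "tz": 11}, {"ty": -36, "tz": 11}, {"ty": -36, "tz": 11}, {"ty": -36, "tz": 11}, {"ty": -36, "tz": 11}, {"ty": -36, "tz": 11}]'

```text
$.steps[0]: bad value
```

>>> send_rows --steps '[{"roll": -0.12, "ty": -36, "tz": 11}, {"roll": -0.12, "ty": -38}, {"roll": -0.12, "ty": -38}, {"ty": -38}, {"ty": -38}, {}]'

```text
$.steps[0]: bad value
```

```bash
cat > look.py <<'E'
from h import *
import sys
n=sys.argv[1]
o=ctrl.get_obs();c=cal("wrist");im=ctrl.grab_frame("wrist");save(im,n+'.png')
M=R.from_euler('xyz',o['eef_rot']).as_matrix()
print(o['clock'],o['tool_pos'],M.round(3).tolist(),o['gripper_width'])
np.savez(n+'.npz',K=c[0],t=c[1],M=c[2])
for t in ["frame","thumb_top","plate_top"]:
    print(t,[(r['bbox'],round(r['p'],2)) for r in ctrl.recognise("wrist",t)[:2]])
E
python3 look.py w1
```

```text
0.6 [0.22096118 0.61128489 0.23135314] [[-0.0, 0.34, 0.94], [0.0, 0.94, -0.34], [-1.0, 0.0, -0.0]] 0.08546358842314354
frame []
thumb_top []
plate_top []
```

View pics/w1.png

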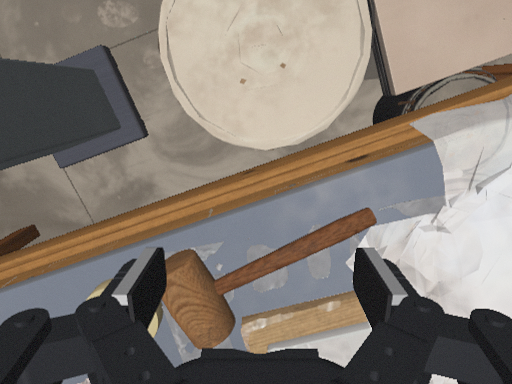

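All fields are required.

>>> send_rows --steps '[{"tx": -10, "ty": -20, "tz": 34, "roll": 0, "grip": -1}, {"tx": -10, "ty": -20, "tz": 34, "roll": 0, "grip": -1}, {"tx": -10, "ty": -20, "tz": 34, "roll": 0, "grip": -1}, {"tx": -10, "ty": -20, "tz": 34, "roll": 0, "grip": -1}, {"tx": -10, "ty": -20, "tz": 34, "roll": 0, "grip": -1}, {"tx": -10, "ty": -20, "tz": 34, "roll": 0, "grip": -1}, {"tx": -10, "ty": -20, "tz": 34, "roll": 0, "grip": -1}, {"tx": -10, "ty": -20, "tz": 34, "roll": 0, "grip": -1}, {"tx": -10, "ty": -20, "tz": 34, "roll": 0, "grip": -1}, {"tx": -10, "ty": -20, "tz": 34, "roll": 0, "grip": -1}]'

```text
clock: 1.63
tool_pos: [0.4736, 0.306, 0.3321]
eef_rot: [0.869, 1.57, 0.522]
ft_force: [1.3, 1.1, 0.0]
gripper_width: 0.0852
```

>>> send_rows --steps '[{"tx": 0, "ty": -36, "tz": 11, "roll": 0, "grip": -1}, {"tx": 0, "ty": -36, "tz": 11, "roll": 0, "grip": -1}, {"tx": 0, "ty": -36, "tz": 11, "roll": 0, "grip": -1}, {"tx": 0, "ty": -36, "tz": 11, "roll": 0, "grip": -1}, {"tx": 0, "ty": -36, "tz": 11, "roll": 0, "grip": -1}, {"tx": 0, "ty": -36, "tz": 11, "roll": 0, "grip": -1}, {"tx": 0, "ty": -36, "tz": 11, "roll": 0, "grip": -1}, {"tx": 0, "ty": -36, "tz": 11, "roll": 0, "grip": -1}, {"tx": 0, "ty": -36, "tz": 11, "roll": 0, "grip": -1}, {"tx": 0, "ty": -36, "tz": 11, "roll": 0, "grip": -1}]'

```text
clock: 2.47
tool_pos: [0.4533, -0.07, 0.3317]
eef_rot: [0.1, 1.57, -0.247]
ft_force: [0.4, 0.4, -0.2]
gripper_width: 0.085
```

>>> send_rows --steps '[{"tx": 0, "ty": -36, "tz": 11, "roll": -0.12, "grip": -1}, {"tx": 0, "ty": -36, "tz": 5, "roll": -0.12, "grip": -1}, {"tx": 0, "ty": -36, "tz": 0, "roll": -0.11, "grip": -1}, {"tx": 0, "ty": -36, "tz": 0, "roll": 0, "grip": -1}, {"tx": 0, "ty": -20, "tz": 0, "roll": 0, "grip": -1}, {"tx": 0, "ty": 0, "tz": 0, "roll": 0, "grip": -1}, {"tx": 0, "ty": 0, "tz": 0, "roll": 0, "grip": -1}]'

```text
clock: 3.05
tool_pos: [0.4434, -0.2292, 0.3311]
eef_rot: [2.075, 1.57, 2.059]
ft_force: [0.2, 0.3, -0.5]
gripper_width: 0.0856
```

```bash
python3 look.py w1b
```

```text
3.05 [ 0.44340931 -0.22922007  0.33114317] [[-0.0, 0.016, 1.0], [0.001, 1.0, -0.016], [-1.0, 0.001, -0.0]] 0.08556685728496233
frame [([187.3, 56.0, 205.4, 133.8], 0.83), ([389.4, 146.3, 58.4, 57.3], 0.55)]
thumb_top [([198.3, 158.8, 144.8, 27.0], 0.66)]
plate_top [([275.2, 165.7, 71.0, 26.3], 0.94)]
```

View pics/w1b.png

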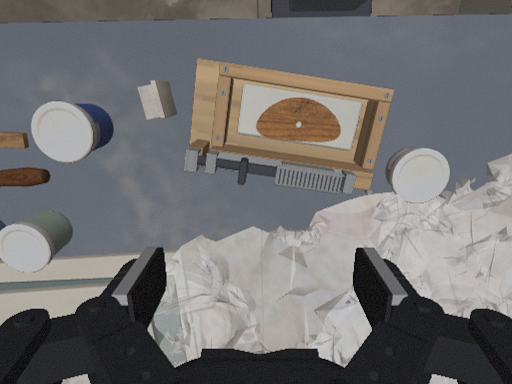

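>>> send_rows --steps '[{"tx": 20, "ty": -15, "tz": -20, "roll": 0.05, "grip": -1}, {"tx": 20, "ty": -15, "tz": -20, "roll": 0.05, "grip": -1}, {"tx": 20, "ty": -15, "tz": -20, "roll": 0, "grip": -1}, {"tx": 20, "ty": -15, "tz": 0, "roll": 0, "grip": -1}, {"tx": 0, "ty": 0, "tz": 0, "roll": 0, "grip": -1}, {"tx": 0, "ty": 0, "tz": 0, "roll": 0, "grip": -1}]'

```text
clock: 3.75
tool_pos: [0.379, -0.2835, 0.2504]
eef_rot: [2.329, 1.568, 2.215]
ft_force: [0.9, -0.3, 0.5]
gripper_width: 0.0854
```

```bash
python3 look.py w2;python3 - <<'E'
import cv2
for n,(x,y,w,h) in dict(w1b=(170,40,230,170)).items():
    a=cv2.imread('pics/%s.png'%n)[y:y+h,x:x+w];cv2.imwrite('pics/%sz.png'%n,cv2.resize(a,None,fx=3.4,fy=3.4,interpolation=cv2.INTER_CUBIC))
E
```

```text
3.75 [ 0.3789587  -0.28347764  0.2504225 ] [[-0.001, 0.114, 0.994], [0.002, 0.994, -0.114], [-1.0, 0.002, -0.002]] 0.08543073741301277
frame [([231.7, 111.2, 240.7, 154.0], 0.82), ([54.3, 172.1, 85.5, 79.3], 0.47)]
thumb_top []
plate_top [([342.4, 239.1, 82.0, 23.1], 0.9)]
```

View pics/w2.png

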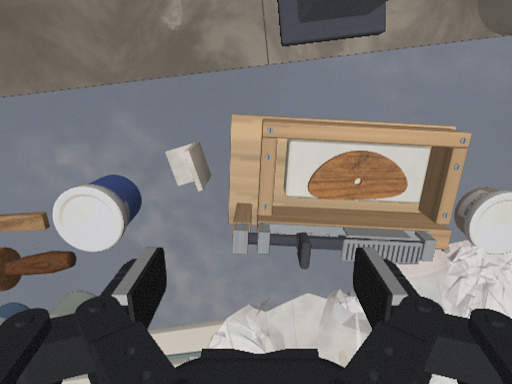

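View pics/w1bz.png

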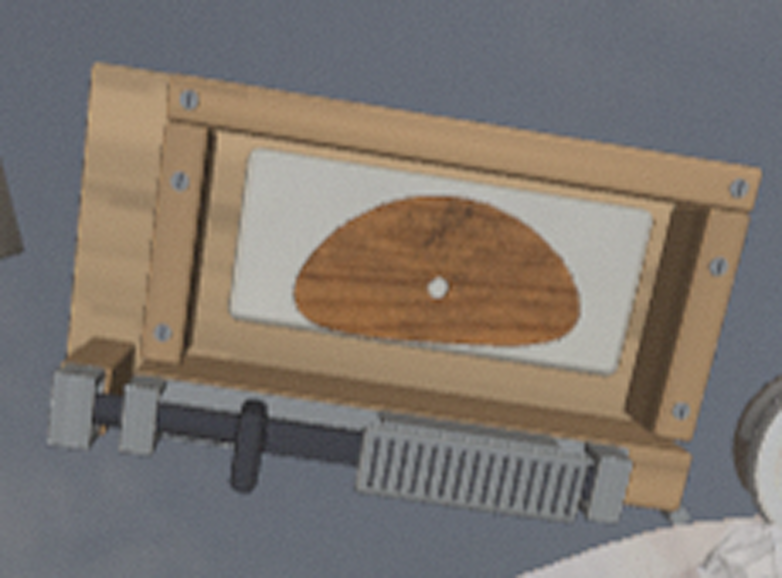

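```bash
python3 - <<'E'
import cv2
for n,(x,y,w,h) in dict(w2=(220,190,220,85),w1b=(180,135,180,70)).items():
    a=cv2.imread('pics/%s.png'%n)[y:y+h,x:x+w];f=790/w;cv2.imwrite('pics/%sy.png'%n,cv2.resize(a,None,fx=f,fy=f,interpolation=cv2.INTER_CUBIC));print(n,f)
E
```

```text
w2 3.590909090909091
w1b 4.388888888888889
```

View pics/w2y.png

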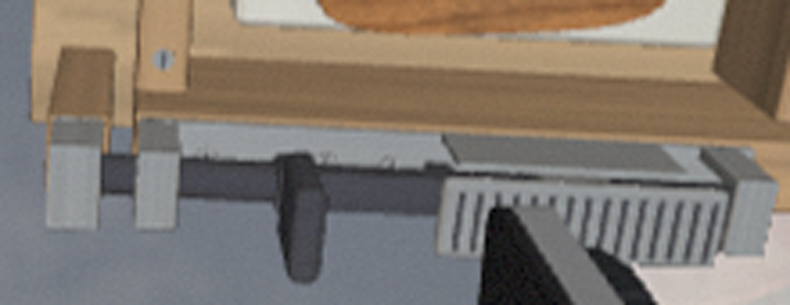

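View pics/w1by.png

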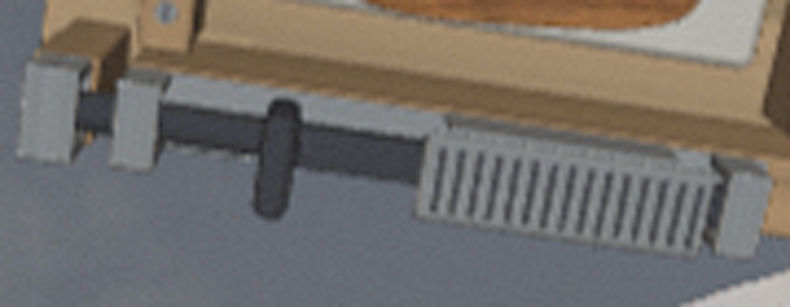

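```bash
cat > fit.py <<'E'
from h import *
from scipy.optimize import least_squares
def ld(n):
    d=np.load(n+'.npz');return d['K'],d['t'],d['M']
A=ld('w1b');B=ld('w2')
pa=np.array([(430,136),(720,182),(697,253),(418,213)])/4.3889+(180,135)
pb=np.array([(447,178),(727,192),(717,265),(437,252)])/3.5909+(220,190)
ta=np.array((273,172))/4.3889+(180,135); tb=np.array((311,237))/3.5909+(220,190)
print('tri plate',np.array([tri([A,B],[a,b]) for a,b in zip(pa,pb)]).round(4))
print('thumb',tri([A,B],[ta,tb]))
m=np.array([(22,-23,107),(22,56,107),(46,56,107),(46,-23,107)])/1e3
def W(p,m): 
    c,s=np.cos(p[2]),np.sin(p[2]); return np.c_[p[0]+c*m[:,0]-s*m[:,1],p[1]+s*m[:,0]+c*m[:,1],m[:,2]+p[3]]
f=lambda p:np.r_[(proj(A,W(p,m))-pa).ravel(),(proj(B,W(p,m))-pb).ravel()]
r=least_squares(f,[.4,-.22,-.1,0]);print(r.x,np.abs(r.fun).max(),r.fun.round(1))
p=r.x.copy()
g=lambda q:f(np.r_[q,0]);r2=least_squares(g,r.x[:3]);print(r2.x,r2.fun.round(1));p=np.r_[r2.x,0]
th=W(p,np.array([[34,-61.5,122]])/1e3);print('thumb pred',th,proj(A,th),ta,proj(B,th),tb)
np.save('p.npy',p)
# overlay
pts=[]
for z,xs,ys in [(107,(22,46),(-23,56)),(122,(20,48),(-66,-57)),(94,(20,48),(-66,-57)),(99,(21,47),(-134,-115)),(70,(22,46),(-108,109))]:
    pts.append(np.array([(xs[0],ys[0],z),(xs[1],ys[0],z),(xs[1],ys[1],z),(xs[0],ys[1],z)])/1e3)
for n,c,(x,y,w,h) in [('w1b',A,(180,100,210,120)),('w2',B,(220,170,240,120))]:
    im=cv2.imread('pics/%s.png'%n);f_=790/w
    im=cv2.resize(im[y:y+h,x:x+w],None,fx=f_,fy=f_,interpolation=cv2.INTER_CUBIC)
    for q,col in zip(pts,[(0,0,255),(0,255,0),(0,120,0),(255,0,0),(255,255,0)]):
        cv2.polylines(im,[((proj(c,W(p,q))-(x,y))*f_).astype(np.int32)],True,col,1)
    cv2.imwrite('pics/%so.png'%n,im)
E
python3 fit.py
```

```text
tri plate [[ 0.4545 -0.2055  0.1029]
 [ 0.47   -0.1259  0.0985]
 [ 0.4868 -0.1333  0.1087]
 [ 0.4755 -0.2092  0.1052]]
thumb [ 0.45890886 -0.24635709  0.11996321]
[ 0.43606538 -0.17880353 -0.16834159 -0.00430795] 1.4839024900913955 [ 0.3 -0.6 -0.3 -1.3  0.4  1.5 -0.3  1.2  0.1 -0.6  1.  -0.7 -1.1  0.3
 -0.2  0.3]
[ 0.43415435 -0.17993726 -0.16960707] [-0.5 -1.3 -0.3 -1.8  0.4  1.2 -1.1  0.7  0.  -0.3  2.  -0.2 -0.2  1.
 -0.4  0.9]
thumb pred [[ 0.45728559 -0.24629384  0.122     ]] [[242.70041929 172.9254547 ]] [242.20237417 174.1897742 ] [[306.21454828 255.99533343]] [306.6078142  256.00016709]
```

```bash
python3 -c "
import cv2,numpy as np
cv2.imwrite('pics/ov.png',cv2.resize(np.vstack([cv2.imread('pics/w1bo.png')[:395],cv2.imread('pics/w2o.png')[:395]]),None,fx=.75,fy=.75))"
```

```text
(no output)
```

View pics/ov.png

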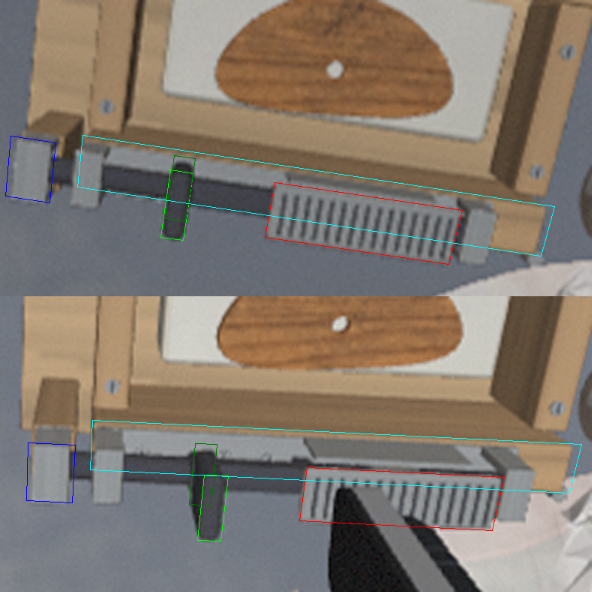

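>>> send_rows --steps '[{"tx": 0, "ty": 0, "tz": 0, "roll": 0.055, "grip": -0.65}, {"tx": 0, "ty": 24, "tz": 24, "roll": 0, "grip": -0.65}, {"tx": 0, "ty": 24, "tz": 24, "roll": 0, "grip": -0.65}, {"tx": 0, "ty": 24, "tz": 23, "roll": 0, "grip": -0.65}, {"tx": 30, "ty": 0, "tz": 0, "roll": 0, "grip": -0.65}, {"tx": 30, "ty": 0, "tz": 0, "roll": 0, "grip": -0.65}, {"tx": 30, "ty": 0, "tz": 0, "roll": 0, "grip": -0.65}, {"tx": 0, "ty": 0, "tz": 0, "roll": 0, "grip": -0.65}, {"tx": 0, "ty": 0, "tz": 0, "roll": 0, "grip": -0.65}, {"tx": 0, "ty": 0, "tz": 0, "roll": 0, "grip": -0.65}]'

```text
clock: 4.78
tool_pos: [0.4627, -0.2258, 0.1638]
eef_rot: [-0.372, 1.568, -0.541]
ft_force: [0.1, -1.1, 1.5]
gripper_width: 0.0705
```

```bash
cat > st.py <<'E'
from h import *
p=np.load('p.npy');o=ctrl.get_obs();M=R.from_euler('xyz',o['eef_rot']).as_matrix()
c,s=np.cos(p[2]),np.sin(p[2]);F=np.array([[c,-s,0],[s,c,0],[0,0,1]])
print(o['clock'],'frame mm',(1e3*F.T@(o['tool_pos']-np.r_[p[:2],0])).round(1),'w',o['gripper_width'],'F',(F.T@o['ft_force']).round(2),'T',o['wrist_torque'].round(2));print((F.T@M).round(3).tolist())
E
python3 st.py; python3 look.py w3
```

```text
4.7833 frame mm [ 35.9 -40.4 163.8] w 0.07049651530509927 F [ 0.26 -1.11  1.49] T [ 0.02 -0.05  0.01]
[[0.003, -0.001, 1.0], [-0.001, 1.0, 0.001], [-1.0, -0.001, 0.003]]
4.7833 [ 0.46270027 -0.22581846  0.16378087] [[0.003, 0.168, 0.986], [-0.002, 0.986, -0.168], [-1.0, -0.001, 0.003]] 0.07049651530509927
frame [([121.8, 23.2, 349.8, 210.9], 0.68)]
thumb_top [([145.9, 184.6, 263.0, 53.1], 0.62), ([53.4, 74.7, 66.2, 66.2], 0.31)]
plate_top [([283.3, 186.3, 122.9, 34.1], 0.71)]
```

View pics/w3.png

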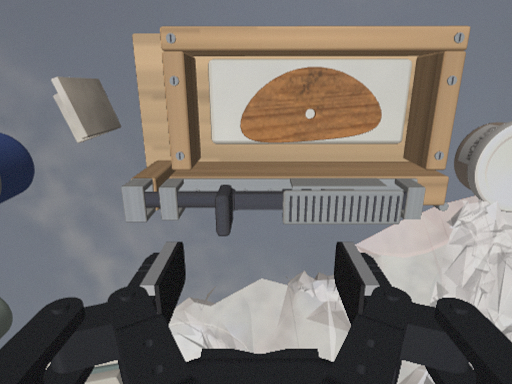

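```bash
python3 - <<'E'
from h import *
p=np.load('p.npy');d=np.load('w3.npz');C=(d['K'],d['t'],d['M'])
c,s=np.cos(p[2]),np.sin(p[2]);F=np.array([[c,-s,0],[s,c,0],[0,0,1]])
x,y,w,h=110,150,340,100;f=790/w
im=cv2.imread('pics/w3.png');im=cv2.resize(im[y:y+h,x:x+w],None,fx=f,fy=f,interpolation=cv2.INTER_CUBIC)
for z,xs,ys,col in [(107,(22,46),(-23,56),(0,0,255)),(122,(20,48),(-66,-57),(0,255,0)),(99,(21,47),(-134,-115),(255,0,0))]:
    q=np.array([(a,b,z) for a,b in [(xs[0],ys[0]),(xs[1],ys[0]),(xs[1],ys[1]),(xs[0],ys[1])]])/1e3@F.T+np.r_[p[:2],0]
    print(proj(C,q).round(1).tolist())
    cv2.polylines(im,[((proj(C,q)-(x,y))*f).astype(np.int32)],True,col,1)
cv2.imwrite('pics/w3o.png',im)
E
```

```text
[[284.2, 190.4], [283.4, 224.4], [401.2, 224.5], [406.1, 190.4]]
[[214.7, 194.8], [216.5, 237.1], [230.9, 237.1], [229.7, 194.8]]
[[117.9, 185.2], [122.8, 221.0], [150.1, 221.0], [146.2, 185.2]]
```

View pics/w3o.png

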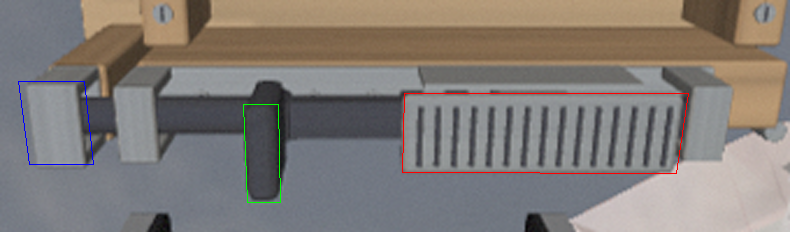

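>>> send_rows --steps '[{"tx": 25, "ty": 1, "tz": -3, "roll": 0, "grip": -0.65}, {"tx": 22, "ty": 0, "tz": 0, "roll": 0, "grip": -0.65}, {"tx": 0, "ty": 0, "tz": 0, "roll": 0, "grip": -0.65}, {"tx": 0, "ty": 0, "tz": 0, "roll": 0, "grip": -0.65}]'

```text
clock: 5.32
tool_pos: [0.4581, -0.2238, 0.1142]
eef_rot: [2.741, 1.569, 2.572]
ft_force: [-0.3, -0.5, 0.5]
gripper_width: 0.0705
```

```bash
python3 st.py; python3 look.py w4
```

```text
5.3167 frame mm [ 31.  -39.2 114.2] w 0.07054056918899752 F [-0.19 -0.55  0.48] T [ 0.01 -0.03 -0.02]
[[-0.001, -0.0, 1.0], [0.001, 1.0, 0.0], [-1.0, 0.001, -0.001]]
5.3167 [ 0.45813349 -0.22377429  0.11421142] [[-0.001, 0.168, 0.986], [0.001, 0.986, -0.168], [-1.0, 0.001, -0.001]] 0.07054056918899752
frame [([83.2, 16.3, 428.8, 273.1], 0.61), ([233.5, 72.1, 173.6, 89.8], 0.55)]
thumb_top [([111.0, 220.4, 331.3, 73.2], 0.87)]
plate_top [([285.8, 223.1, 158.6, 47.1], 0.66)]
```

View pics/w4.png

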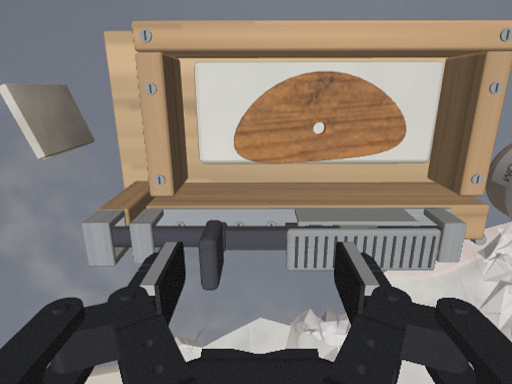

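>>> send_rows --steps '[{"tx": 5, "ty": 0, "tz": 2, "roll": 0, "grip": -0.65}, {"tx": 2, "ty": 0, "tz": 0, "roll": 0, "grip": -0.65}, {"tx": 0, "ty": 0, "tz": 0, "roll": 0, "grip": -0.65}]'

```text
clock: 5.77
tool_pos: [0.4605, -0.2242, 0.107]
eef_rot: [2.782, 1.57, 2.613]
ft_force: [0.1, 0.4, 0.4]
gripper_width: 0.0709
```

>>> send_rows --steps '[{"tx": 3, "ty": 0, "tz": 0, "roll": 0, "grip": -0.65}, {"tx": 0, "ty": 0, "tz": 0, "roll": 0, "grip": -0.65}]'

```text
clock: 5.93
tool_pos: [0.4603, -0.2241, 0.1037]
eef_rot: [2.758, 1.57, 2.589]
ft_force: [-0.7, 1.1, 0.2]
gripper_width: 0.0705
```

>>> send_rows --steps '[{"tx": 3, "ty": 0, "tz": 0, "roll": 0, "grip": -0.65}, {"tx": 0, "ty": 0, "tz": 0, "roll": 0, "grip": -0.65}]'

```text
clock: 6.1
tool_pos: [0.4602, -0.2241, 0.1007]
eef_rot: [2.771, 1.57, 2.602]
ft_force: [0.3, 0.7, 0.0]
gripper_width: 0.0702
```

>>> send_rows --steps '[{"tx": 2, "ty": 0, "tz": 0, "roll": 0, "grip": -0.65}, {"tx": 0, "ty": 0, "tz": 0, "roll": 0, "grip": -0.65}]'

```text
clock: 6.27
tool_pos: [0.4607, -0.2243, 0.0993]
eef_rot: [-0.178, 1.571, -0.347]
ft_force: [1.3, 0.1, 0.1]
gripper_width: 0.0704
```

>>> send_rows --steps '[{"tx": 2, "ty": 0, "tz": 0, "roll": 0, "grip": -0.65}, {"tx": 0, "ty": 0, "tz": 0, "roll": 0, "grip": -0.65}]'

```text
clock: 6.43
tool_pos: [0.4608, -0.2244, 0.0976]
eef_rot: [-0.261, 1.57, -0.43]
ft_force: [-1.0, -0.1, 3.6]
gripper_width: 0.0699
```

>>> send_rows --steps '[{"tx": 3, "ty": 0, "tz": 0, "roll": 0, "grip": -0.65}, {"tx": 0, "ty": 0, "tz": 0, "roll": 0, "grip": -0.65}]'

```text
clock: 6.6
tool_pos: [0.4609, -0.2244, 0.0946]
eef_rot: [-0.271, 1.57, -0.44]
ft_force: [-0.6, 0.3, 5.3]
gripper_width: 0.0704
```

>>> send_rows --steps '[{"tx": 2, "ty": 0, "tz": 0, "roll": 0, "grip": -0.65}, {"tx": 0, "ty": 0, "tz": 0, "roll": 0, "grip": -0.65}]'

```text
clock: 6.77
tool_pos: [0.4609, -0.2244, 0.0932]
eef_rot: [-0.263, 1.57, -0.432]
ft_force: [-1.1, 0.6, 7.6]
gripper_width: 0.0706
```

```bash
python3 st.py
```

```text
6.7667 frame mm [ 33.9 -39.4  93.2] w 0.0706197711340041 F [-1.19  0.41  7.56] T [0.37 0.22 0.1 ]
[[0.001, -0.001, 1.0], [-0.0, 1.0, 0.001], [-1.0, -0.0, 0.001]]
```

>>> send_rows --steps '[{"tx": 0.6, "ty": 4, "tz": 0, "roll": 0, "grip": -0.65}, {"tx": 0, "ty": 3, "tz": 0, "roll": 0, "grip": -0.65}, {"tx": 0, "ty": 0, "tz": 0, "roll": 0, "grip": -0.65}]'

```text
clock: 7.02
tool_pos: [0.4629, -0.2187, 0.0933]
eef_rot: [-0.743, 1.566, -0.912]
ft_force: [-1.2, -3.0, 5.6]
gripper_width: 0.0703
```

>>> send_rows --steps '[{"tx": 0, "ty": 3, "tz": 0, "roll": 0, "grip": -0.65}, {"tx": 0, "ty": 3, "tz": 0, "roll": 0, "grip": -0.65}, {"tx": 0, "ty": 3, "tz": 0, "roll": 0, "grip": -0.65}, {"tx": 0, "ty": 0, "tz": 0, "roll": 0, "grip": -0.65}]'

```text
clock: 7.35
tool_pos: [0.4643, -0.2102, 0.0933]
eef_rot: [-0.851, 1.566, -1.02]
ft_force: [-1.9, -5.3, 5.8]
gripper_width: 0.0706
```

```bash
python3 st.py; python3 look.py w5
```

```text
7.35 frame mm [ 34.9 -24.8  93.3] w 0.07060390436645134 F [-0.93 -5.56  5.82] T [-0.53  0.15  0.06]
[[0.003, -0.001, 1.0], [-0.004, 1.0, 0.001], [-1.0, -0.004, 0.003]]
7.35 [ 0.46434363 -0.2102221   0.09330521] [[0.003, 0.168, 0.986], [-0.004, 0.986, -0.168], [-1.0, -0.004, 0.003]] 0.07060390436645134
frame [([27.0, 2.3, 485.0, 310.0], 0.84)]
thumb_top [([62.9, 229.0, 375.3, 84.6], 0.75), ([0.4, 74.0, 58.5, 84.7], 0.53)]
plate_top [([259.3, 230.2, 172.3, 47.3], 0.91)]
```

View pics/w5.png

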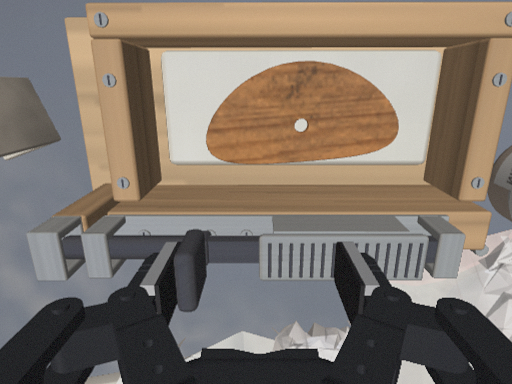

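>>> send_rows --steps '[{"tx": 0.7, "ty": 3, "tz": 0, "roll": 0, "grip": -0.65}, {"tx": 0, "ty": 3, "tz": 0, "roll": 0, "grip": -0.65}, {"tx": 0, "ty": 3, "tz": 0, "roll": 0, "grip": -0.65}, {"tx": 0, "ty": 3, "tz": 0, "roll": 0, "grip": -0.65}, {"tx": 0, "ty": 3, "tz": 0, "roll": 0, "grip": -0.65}, {"tx": 0, "ty": 0, "tz": 0, "roll": 0, "grip": -0.65}]'

```text
clock: 8.05
tool_pos: [0.4672, -0.1957, 0.0932]
eef_rot: [-0.798, 1.565, -0.966]
ft_force: [-1.6, -5.4, 6.9]
gripper_width: 0.0705
```

```bash
python3 st.py
```

```text
8.05 frame mm [ 35.3 -10.   93.2] w 0.07054076998532013 F [-0.67 -5.57  6.89] T [-0.56  0.21 -0.  ]
[[0.004, -0.001, 1.0], [-0.004, 1.0, 0.001], [-1.0, -0.004, 0.004]]
```

>>> send_rows --steps '[{"tx": 0, "ty": 3, "tz": 0, "roll": 0, "grip": -0.65}, {"tx": 0, "ty": 3, "tz": 0, "roll": 0, "grip": -0.65}, {"tx": 0, "ty": 0, "tz": 0, "roll": 0, "grip": -0.65}]'

```text
clock: 8.3
tool_pos: [0.4681, -0.1907, 0.0932]
eef_rot: [-0.951, 1.563, -1.12]
ft_force: [-2.2, -9.8, 7.5]
gripper_width: 0.0704
```

>>> send_rows --steps '[{"tx": 0, "ty": 2, "tz": 0, "roll": 0, "grip": -0.65}, {"tx": 0, "ty": 0, "tz": 0, "roll": 0, "grip": -0.65}]'

```text
clock: 8.47
tool_pos: [0.4681, -0.1906, 0.0932]
eef_rot: [-1.147, 1.56, -1.315]
ft_force: [-4.1, -17.2, 4.9]
gripper_width: 0.0707
```

```bash
python3 st.py
```

```text
8.4667 frame mm [35.3 -4.7 93.2] w 0.07067362310328598 F [ -1.1  -17.68   4.94] T [-1.77  0.46 -0.08]
[[0.005, -0.001, 1.0], [-0.01, 1.0, 0.001], [-1.0, -0.01, 0.005]]
```

>>> send_rows --steps '[{"tx": 0, "ty": -1.5, "tz": 0, "roll": 0, "grip": -0.65}, {"tx": 0, "ty": 0, "tz": 0, "roll": 0, "grip": -0.65}, {"tx": -4, "ty": 0, "tz": 0, "roll": 0, "grip": -0.65}, {"tx": -4, "ty": 0, "tz": 0, "roll": 0, "grip": -0.65}, {"tx": -4, "ty": 0, "tz": 0, "roll": 0, "grip": -0.65}, {"tx": 0, "ty": 0, "tz": 0, "roll": 0, "grip": -0.65}, {"tx": 0, "ty": 0, "tz": 0, "roll": 0, "grip": -0.65}]'

```text
clock: 9.05
tool_pos: [0.4661, -0.1902, 0.1025]
eef_rot: [-1.586, 1.564, -1.754]
ft_force: [-2.5, -11.5, -2.5]
gripper_width: 0.0703
```

```bash
python3 st.py; python3 look.py w6
```

```text
9.05 frame mm [ 33.2  -4.7 102.5] w 0.07029663005994388 F [ -0.48 -11.8   -2.53] T [-1.78  0.37 -0.03]
[[-0.0, -0.001, 1.0], [-0.007, 1.0, 0.001], [-1.0, -0.007, -0.0]]
9.05 [ 0.46612784 -0.19019805  0.10250792] [[-0.001, 0.168, 0.986], [-0.006, 0.986, -0.168], [-1.0, -0.007, -0.0]] 0.07029663005994388
frame [([0.2, 8.5, 476.2, 291.6], 0.58)]
thumb_top [([75.7, 225.0, 372.6, 77.4], 0.56)]
plate_top []
```

View pics/w6.png

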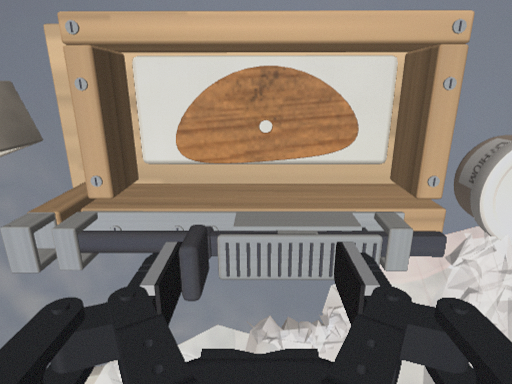

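>>> send_rows --steps '[{"tx": 0, "ty": -5, "tz": 0, "roll": 0, "grip": -0.65}, {"tx": -10, "ty": -5, "tz": 0, "roll": 0, "grip": -0.65}, {"tx": -30, "ty": 0, "tz": 0, "roll": 0, "grip": -0.65}, {"tx": -10, "ty": 0, "tz": 0, "roll": 0, "grip": -0.65}, {"tx": 0, "ty": 0, "tz": 0, "roll": 0, "grip": -0.65}, {"tx": 0, "ty": 0, "tz": 0, "roll": 0, "grip": -0.65}]'

```text
clock: 9.75
tool_pos: [0.4658, -0.1973, 0.1539]
eef_rot: [-0.252, 1.569, -0.421]
ft_force: [0.1, 0.7, -0.4]
gripper_width: 0.0705
```

```bash
python3 st.py; python3 look.py w7; cat > ov.py <<'E'
from h import *
import sys
n=sys.argv[1];p=np.load('p.npy');d=np.load(n+'.npz');C=(d['K'],d['t'],d['M'])
c,s=np.cos(p[2]),np.sin(p[2]);F=np.array([[c,-s,0],[s,c,0],[0,0,1]])
im=cv2.imread('pics/%s.png'%n);f=1.5;im=cv2.resize(im,None,fx=f,fy=f)
b=float(sys.argv[2]); th=float(sys.argv[3]);H=np.array([49,109,0]);cc,ss=np.cos(th),np.sin(th);G=np.array([[cc,-ss,0],[ss,cc,0],[0,0,1]])
for z,xs,ys,col in [(107,(22,46),(-23,56),(0,0,255)),(101,(22,46),(-23,56),(0,160,255)),(122,(20,48),(-66+b,-57+b),(0,255,0)),(70,(22,46),(-108,109),(255,255,0))]:
    q=np.array([(a,e,z) for a,e in [(xs[0],ys[0]),(xs[1],ys[0]),(xs[1],ys[1]),(xs[0],ys[1])]])
    q=((q-H)@G.T+H)/1e3@F.T+np.r_[p[:2],0]
    cv2.polylines(im,[(proj(C,q)*f).astype(np.int32)],True,col,1)
cv2.imwrite('pics/%s_o.png'%n,im)
E
python3 ov.py w7 28 0
```

```text
9.75 frame mm [ 34.1 -11.8 153.9] w 0.07050666956481819 F [-0.05  0.74 -0.36] T [-0.02  0.02 -0.02]
[[0.002, -0.001, 1.0], [-0.001, 1.0, 0.001], [-1.0, -0.001, 0.002]]
9.75 [ 0.46576599 -0.19733506  0.15385713] [[0.002, 0.168, 0.986], [-0.001, 0.986, -0.168], [-1.0, -0.001, 0.002]] 0.07050666956481819
frame [([71.5, 26.2, 363.8, 219.3], 0.75)]
thumb_top [([130.1, 194.5, 284.5, 54.6], 0.66)]
plate_top [([238.1, 193.5, 129.9, 38.5], 0.79)]
```

View pics/w7_o.png

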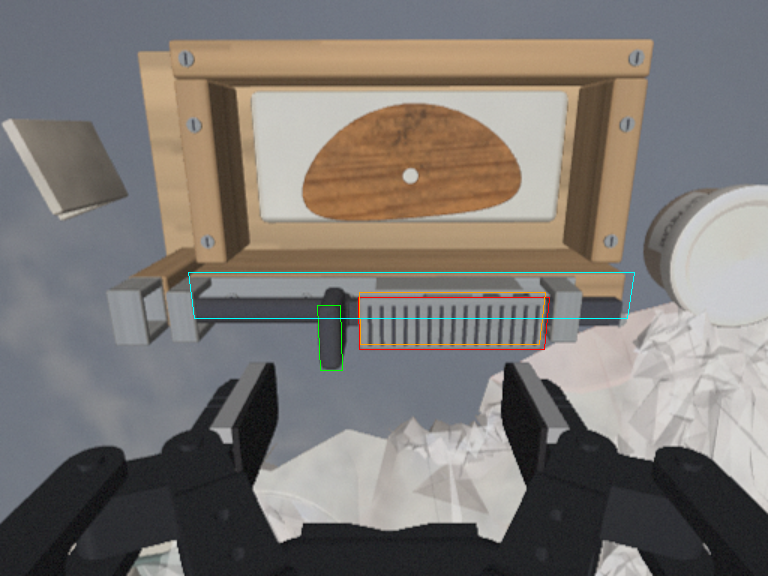

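>>> send_rows --steps '[{"tx": 0, "ty": -13, "tz": -18, "roll": 0, "grip": 1}, {"tx": 0, "ty": -13, "tz": -18, "roll": 0, "grip": 1}, {"tx": 0, "ty": 0, "tz": 0, "roll": 0, "grip": 1}, {"tx": 0, "ty": 0, "tz": 0, "roll": 0, "grip": 1}, {"tx": 0, "ty": 0, "tz": 0, "roll": 0, "grip": 1}, {"tx": 0, "ty": 0, "tz": 0, "roll": 0, "grip": 1}, {"tx": 20, "ty": 0, "tz": 0, "roll": 0, "grip": 1}, {"tx": 21, "ty": 0, "tz": 0, "roll": 0, "grip": 1}, {"tx": 0, "ty": 0, "tz": 0, "roll": 0, "grip": 1}, {"tx": 0, "ty": 0, "tz": 0, "roll": 0, "grip": 1}]'

```text
clock: 10.78
tool_pos: [0.4249, -0.2159, 0.1109]
eef_rot: [2.693, 1.567, 2.525]
ft_force: [0.2, -0.4, -0.1]
gripper_width: -0.0001
```

```bash
python3 st.py; python3 look.py w8; python3 ov.py w8 28 0
```

```text
10.7833 frame mm [ -3.1 -37.  110.9] w -0.00011565801398575809 F [ 0.26 -0.34 -0.1 ] T [-0.03  0.03 -0.03]
[[-0.003, -0.001, 1.0], [0.001, 1.0, 0.001], [-1.0, 0.001, -0.003]]
10.7833 [ 0.42485865 -0.21586325  0.11086416] [[-0.003, 0.168, 0.986], [0.002, 0.986, -0.167], [-1.0, 0.001, -0.003]] -0.00011565801398575809
frame [([85.0, 80.9, 422.3, 268.6], 0.98)]
thumb_top [([151.9, 280.3, 331.8, 74.2], 0.77)]
plate_top [([350.9, 284.0, 81.7, 39.6], 0.92)]
```

View pics/w8_o.png

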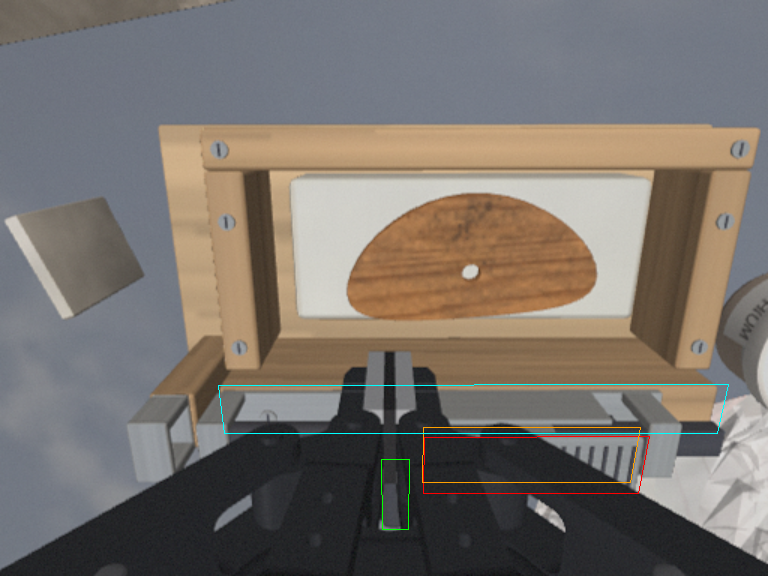

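>>> send_rows --steps '[{"tx": -2, "ty": 0, "tz": 8, "roll": 0, "grip": 1}, {"tx": 0, "ty": 0, "tz": 5, "roll": 0, "grip": 1}, {"tx": 0, "ty": 0, "tz": 5, "roll": 0, "grip": 1}, {"tx": 0, "ty": 0, "tz": 5, "roll": 0, "grip": 1}]'

```text
clock: 11.32
tool_pos: [0.4483, -0.221, 0.1144]
eef_rot: [-2.242, 1.57, -2.411]
ft_force: [-2.4, -1.3, 0.9]
gripper_width: -0.0001
```

```bash
python3 st.py
```

```text
11.3167 frame mm [ 20.9 -38.1 114.4] w -5.385295146152577e-05 F [-2.19 -1.73  0.94] T [-0.19  0.54  0.02]
[[-0.001, -0.001, 1.0], [-0.001, 1.0, 0.001], [-1.0, -0.001, -0.001]]
```

>>> send_rows --steps '[{"tx": 0, "ty": 0, "tz": 5, "roll": 0, "grip": 1}, {"tx": 0, "ty": 1, "tz": 5, "roll": 0, "grip": 1}, {"tx": 0, "ty": 0, "tz": 5, "roll": 0, "grip": 1}, {"tx": 0, "ty": 1, "tz": 5, "roll": 0, "grip": 1}, {"tx": 0, "ty": 0, "tz": 0, "roll": 0, "grip": 1}]'

```text
clock: 11.73
tool_pos: [0.4691, -0.2218, 0.1139]
eef_rot: [0.658, 1.57, 0.489]
ft_force: [-1.1, 0.0, -0.3]
gripper_width: -0.0001
```

```bash
python3 st.py;python3 look.py w9; python3 ov.py w9 28 0.21
```

```text
11.7333 frame mm [ 41.5 -35.4 113.9] w -6.336793922445108e-05 F [-1.04 -0.17 -0.32] T [-0.04  0.06 -0.05]
[[0.001, -0.001, 1.0], [0.001, 1.0, 0.001], [-1.0, 0.001, 0.001]]
11.7333 [ 0.46911199 -0.22181792  0.11388075] [[0.001, 0.168, 0.986], [0.001, 0.986, -0.168], [-1.0, 0.001, 0.001]] -6.336793922445108e-05
frame [([70.8, 0.0, 441.2, 325.4], 0.6)]
thumb_top [([152.2, 216.8, 336.0, 112.3], 0.93)]
plate_top [([291.1, 232.4, 138.2, 59.8], 0.56), ([126.2, 170.2, 358.8, 157.2], 0.22)]
```

View pics/w9_o.png

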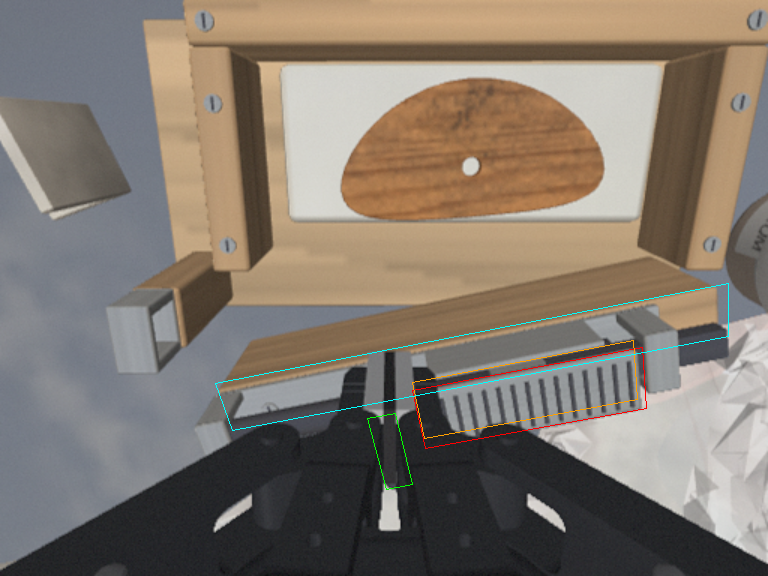

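>>> send_rows --steps '[{"tx": 0, "ty": 0, "tz": 6, "roll": 0, "grip": 1}, {"tx": 0, "ty": 1, "tz": 6, "roll": 0, "grip": 1}, {"tx": 0, "ty": 1, "tz": 6, "roll": 0, "grip": 1}, {"tx": 0, "ty": 1, "tz": 6, "roll": 0, "grip": 1}, {"tx": 0, "ty": 1, "tz": 6, "roll": 0, "grip": 1}]'

```text
clock: 12.35
tool_pos: [0.4989, -0.2232, 0.114]
eef_rot: [-2.601, 1.57, -2.77]
ft_force: [-1.5, -0.2, 1.0]
gripper_width: -0.0004
```

```bash
python3 st.py
```

```text
12.35 frame mm [ 71.1 -31.7 114. ] w -0.0004277283774293314 F [-1.41 -0.48  0.96] T [-0.11  0.49  0.07]
[[-0.0, -0.001, 1.0], [-0.0, 1.0, 0.001], [-1.0, -0.0, -0.0]]
```

>>> send_rows --steps '[{"tx": 0, "ty": 1, "tz": 6, "roll": 0, "grip": 1}, {"tx": 0, "ty": 1, "tz": 6, "roll": 0, "grip": 1}, {"tx": 0, "ty": 1, "tz": 6, "roll": 0, "grip": 1}, {"tx": 0, "ty": 1, "tz": 6, "roll": 0, "grip": 1}, {"tx": 0, "ty": 1, "tz": 5, "roll": 0, "grip": 1}, {"tx": 0, "ty": 0, "tz": 0, "roll": 0, "grip": 1}]'

```text
clock: 12.85
tool_pos: [0.5287, -0.2226, 0.1138]
eef_rot: [0.868, 1.57, 0.699]
ft_force: [-1.6, 0.8, 0.1]
gripper_width: -0.0002
```

```bash
python3 st.py;python3 look.py w10; python3 ov.py w10 28 0.65
```

```text
12.85 frame mm [100.4 -26.1 113.8] w -0.00023411005214277815 F [-1.7   0.55  0.1 ] T [0.17 0.19 0.04]
[[0.0, -0.001, 1.0], [0.001, 1.0, 0.001], [-1.0, 0.001, 0.0]]
12.85 [ 0.52873661 -0.22262842  0.11377709] [[0.001, 0.168, 0.986], [0.0, 0.986, -0.168], [-1.0, 0.001, 0.0]] -0.00023411005214277815
frame [([30.2, 0.0, 472.7, 289.9], 0.77)]
thumb_top [([289.9, 129.7, 193.2, 120.4], 0.94)]
plate_top [([292.1, 167.3, 148.8, 113.9], 0.74)]
```

View pics/w10_o.png

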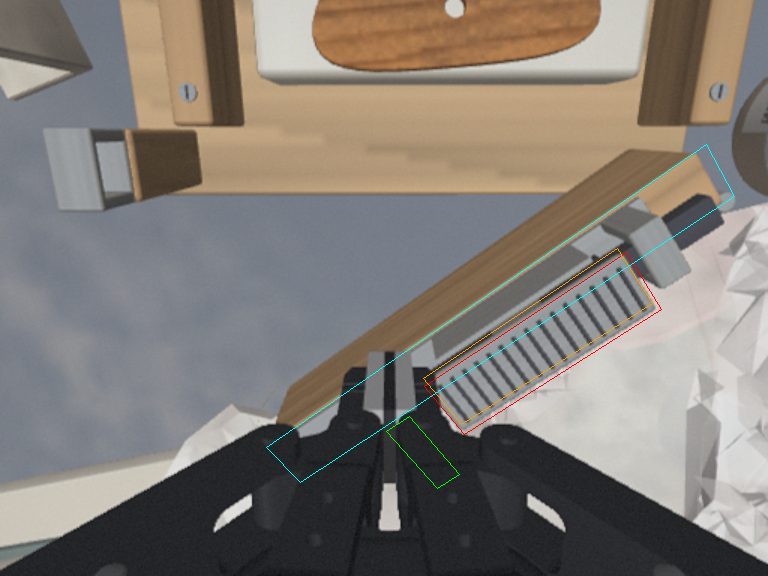

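>>> send_rows --steps '[{"tx": 0, "ty": 0, "tz": -8, "roll": 0, "grip": 1}, {"tx": -5, "ty": 0, "tz": -12, "roll": 0, "grip": 1}, {"tx": -30, "ty": 0, "tz": -10, "roll": 0, "grip": 1}, {"tx": -35, "ty": 0, "tz": -15, "roll": 0, "grip": 1}, {"tx": -35, "ty": 0, "tz": -15, "roll": 0, "grip": 1}, {"tx": -35, "ty": 0, "tz": -15, "roll": 0, "grip": 1}, {"tx": 0, "ty": 0, "tz": 0, "roll": 0, "grip": 1}, {"tx": 0, "ty": 0, "tz": 0, "roll": 0, "grip": 1}, {"tx": 0, "ty": 0, "tz": 0, "roll": 0, "grip": 1}]'

```text
clock: 13.8
tool_pos: [0.4534, -0.2105, 0.2539]
eef_rot: [-0.45, 1.57, -0.619]
ft_force: [0.9, 0.7, 0.0]
gripper_width: -0.0003
```

```bash
python3 st.py;python3 look.py w11; python3 ov.py w11 28 0.63
```

```text
13.8 frame mm [ 24.1 -26.8 253.9] w -0.00026819133025870236 F [0.8  0.82 0.02] T [ 0.05 -0.03 -0.01]
[[0.001, -0.0, 1.0], [-0.0, 1.0, 0.0], [-1.0, -0.0, 0.001]]
13.8 [ 0.45342433 -0.21046215  0.25391932] [[0.001, 0.169, 0.986], [-0.001, 0.986, -0.169], [-1.0, -0.0, 0.001]] -0.00026819133025870236
frame [([150.0, 56.5, 244.1, 227.0], 0.61)]
thumb_top [([287.2, 190.6, 86.1, 53.7], 0.68)]
plate_top [([288.1, 212.2, 65.4, 51.9], 0.9), ([210.0, 162.1, 169.8, 128.2], 0.24)]
```

View pics/w11_o.png

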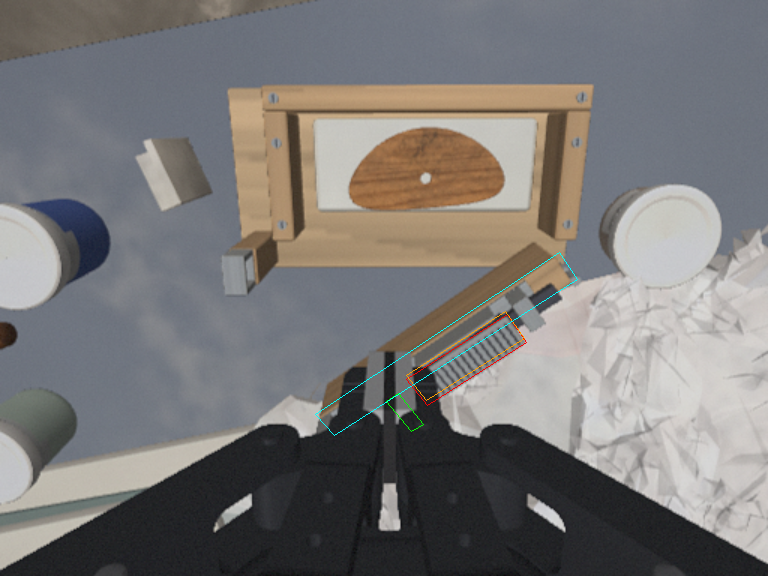

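>>> send_rows --steps '[{"tx": -10, "ty": 30, "tz": -20, "roll": 0, "grip": 1}, {"tx": 0, "ty": 30, "tz": -20, "roll": 0, "grip": 1}, {"tx": 0, "ty": 30, "tz": -20, "roll": 0, "grip": 1}, {"tx": 0, "ty": 30, "tz": -20, "roll": 0, "grip": 1}, {"tx": 0, "ty": 0, "tz": 0, "roll": 0, "grip": 1}, {"tx": 0, "ty": 0, "tz": 0, "roll": 0, "grip": 1}]'

```text
clock: 14.5
tool_pos: [0.3947, -0.0775, 0.2631]
eef_rot: [-2.929, 1.57, -3.095]
ft_force: [1.3, 0.8, 0.2]
gripper_width: 0.0
```

```bash
python3 look.py w12; python3 ov.py w12 28 0.63
```

```text
14.5 [ 0.39465602 -0.07748313  0.26313194] [[-0.001, 0.165, 0.986], [-0.0, 0.986, -0.165], [-1.0, -0.0, -0.001]] 2.13563125404158e-05
frame [([199.6, 275.8, 22.9, 16.4], 0.19)]
thumb_top [([155.5, 273.6, 69.6, 70.1], 0.73)]
plate_top [([199.7, 277.0, 22.7, 12.2], 0.46)]
```

View pics/w12_o.png

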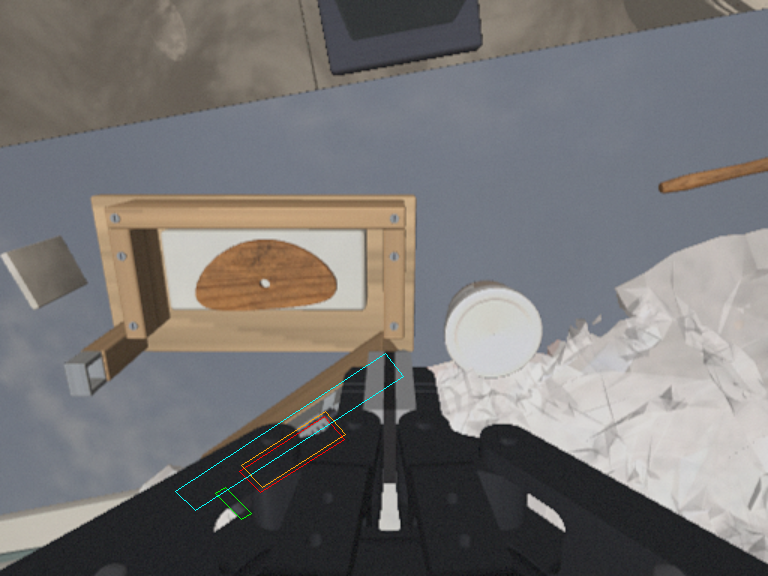

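>>> send_rows --steps '[{"tx": -20, "ty": -25, "tz": 20, "roll": 0, "grip": -1}, {"tx": -20, "ty": -20, "tz": 28, "roll": 0, "grip": -1}, {"tx": -5, "ty": -20, "tz": 35, "roll": 0, "grip": -1}, {"tx": 0, "ty": -20, "tz": 35, "roll": 0, "grip": -1}, {"tx": 0, "ty": -20, "tz": 35, "roll": 0, "grip": -1}, {"tx": 0, "ty": 0, "tz": 30, "roll": 0, "grip": -1}, {"tx": 0, "ty": 0, "tz": 0, "roll": 0, "grip": -1}, {"tx": 0, "ty": 0, "tz": 0, "roll": 0, "grip": -1}, {"tx": 0, "ty": 0, "tz": 0, "roll": 0, "grip": -1}]'

```text
clock: 15.45
tool_pos: [0.5576, -0.2136, 0.3081]
eef_rot: [2.933, 1.569, 2.763]
ft_force: [-0.0, -0.2, 0.7]
gripper_width: 0.0855
```

```bash
python3 look.py w13; python3 ov.py w13 28 0.62; python3 -c "
import cv2;a=cv2.imread('pics/w13.png')[60:230,130:400];cv2.imwrite('pics/w13z.png',cv2.resize(a,None,fx=2.9,fy=2.9,interpolation=cv2.INTER_CUBIC))"
```

```text
15.45 [ 0.55756031 -0.21363315  0.30811091] [[-0.002, 0.169, 0.986], [0.001, 0.986, -0.169], [-1.0, 0.0, -0.002]] 0.08553250413880444
frame [([210.7, 84.3, 141.5, 105.1], 0.25)]
thumb_top [([212.6, 81.3, 141.7, 108.8], 0.79), ([219.4, 0.0, 97.6, 42.4], 0.25)]
plate_top [([259.6, 99.0, 74.7, 58.0], 0.67)]
```

View pics/w13_o.png

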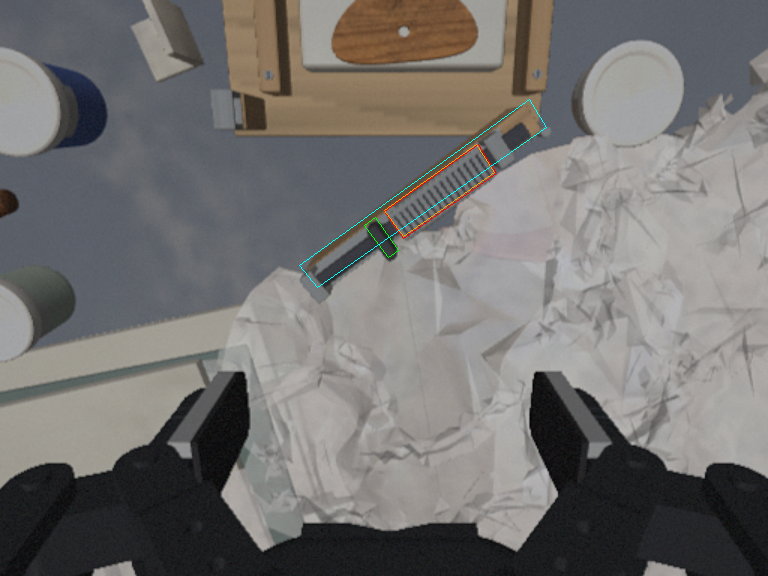

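View pics/w13z.png

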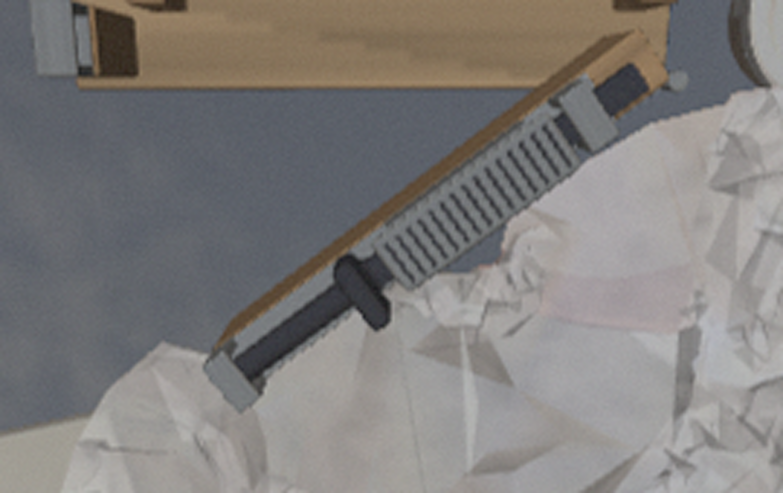

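```bash
python3 -c "
from bench import ctrl
print(ctrl.finish_job())"
```

```text
the job is handed in; nothing more can be done
None
```

The gate is open about 0.62 rad (35°), the bolt is fully back, and I handed the job in at about 15.5 s. The hand-in reports no verdict.

- **Unlocking:** I held the catch plate down with one fingertip at about 6–7 N and pushed the thumb piece back with the other finger until it hit the stop (17 N, no further motion). I then lifted straight off so the catch could spring up.
- **Opening:** With the fingers shut, I pushed the gate open against the side of the thumb piece, then drew the arm clear.

**Last checks:**
- In the final wrist picture, the overlay for bolt 28 mm and gate 0.62 rad matches the thumb piece, plate and gate edges.
- The plate outline fits the catch-up height (107 mm) better than the pressed height (101 mm). That 6 mm difference was judged only from pictures, so it is the least certain check.
- The rib, the cup and the tile look unmoved in the wrist pictures. The tub, tape and loop tool were never near the arm's work and I did not check them separately.
- The wrist force read about zero with the arm clear of everything.

**Disagreements:**
- The bolt's stop came at a tool position about 2 mm short of what I had predicted.
- Plate corner heights from two views came out between 99 and 109 mm, against the stated 107 mm. The contact force settled the real height when pressing.
- My first three move calls were refused for missing fields and moved nothing.

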